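# Assemble the two-tier condiment stand

### The job

Put the condiment stand together: slide the loose tube post down over the stub in the middle of the lower tier, turned so that the spring button pops out through the post's window and the post stands fully home. Then set the upper tray on top of the post, with the slot of its hub over the post's key so that it sits level and fully down. Leave the two sauce pots on the lower tier and the small steel cup where they stand.

Things in the scene. Friction and masses are not known exactly. Their poses are not given: they have to be found in the camera images.
- stand_floor (a point): Lower tier, fixed: steel sheet tray 100 x 170 mm (x, y), rim 16 mm above the table. Point on its inner floor, 8 mm above the table, on the axis of the upright stub. z up, x, y along its short and long sides; the spring button is on the stub's -x side. Stub: round aluminium, 24 mm diameter, top 48 mm above the floor, the last 7 mm tapering to 15 mm diameter.
- button_out (a point): Fixed point of the lower tier where the button sticks out: stub's -x side, 16 mm from its axis, 26.5 mm above the floor. Button: dark steel, 6 mm wide, 20 to 31 mm above the floor, tip about 17.5 mm from the axis; sloped on top, so a tube pushed down presses it in (about 3 to 8 N downward); flat below, which then keeps the tube from coming off.
- button (a joint): Spring button, m: 0 = fully out, 0.008 = pressed right in. Spring 2 N when out, 4 N when pressed in. Reads about 0.0045 while the post's wall holds it in, near 0 again once it has popped through the window.
- post_center (a point): Loose post: aluminium tube, outside diameter 34 mm, inside 26 mm, 120 mm tall, 0.2 kg, grey cap closing its top; starts upright on the table. Point on its axis, 60 mm above its foot; z up along the tube. Its window (low) and its key (on top) are both on its -x side. Can be gripped anywhere round the tube, best near the top.
- post_foot (a point): Centre of the post's open lower end, on its axis (same axes as post_center); it rests on the tier's floor when home.
- post_window (a point): Centre of the post's window, on its -x side, 16 mm from the axis, 26.5 mm above the foot; the window is 10 mm wide and 16.5 mm tall (18.5 to 35 mm above the foot). It comes to lie at button_out.
- post_top (a point): On the post's axis at the shoulder (top of the cap, 120 mm above the foot), where the tray's underside comes to rest; axes as post_center. Above it stands a black spigot, 20 mm diameter, 18 mm tall, tip tapered; the key is a black lug on its -x side, 6 mm wide, 9 mm tall, reaching 15 mm from the axis.
- tray_hub (a point): Loose upper tray: steel sheet, 90 x 130 mm (x, y), rim 8 mm high, 0.25 kg; in its middle an upright black tubular hub, outside diameter 36 mm, bore 23 mm, top 50 mm above the underside, open at both ends. Point on the hub's axis, 32 mm above the underside: grip the hub here from above. z up; the hub's slot is on the -x side. Starts flat on the table.
- tray_bottom (a point): On the hub's axis at the tray's underside (axes as tray_hub). The slot, 9 mm wide, runs the full height of the hub's wall on the -x side and through the tray's floor to 21 mm from the axis; it takes the post's key.
- post: The loose post; origin at its foot, as post_foot.
- tray: The loose upper tray; origin under its hub, as tray_bottom.
- brown_pot: Sauce pot with dark brown content and clear lid, 53 mm diameter, 36 mm tall, standing on the lower tier about 55 mm from the stub on the +y side; origin under its centre. To be left where it is.
- red_pot: Sauce pot with red content and clear lid, 53 mm diameter, 36 mm tall, on the lower tier about 55 mm from the stub on the -y side; origin under its centre. To be left where it is.
- cup: Small steel cup, 60 mm diameter, 38 mm tall, standing on the table on the robot's side of the stand; origin under its centre. To be left where it is.

How it is judged:
By the outcome, as a careful person would: the job done as asked, in the order asked, and still so for the second after the job is handed in, with the robot touching nothing.
It also fails if it takes over 58 s, if anything falls off the work surface, if the arm or the gripper's body presses on something with over 40 N, if the wrist force passes 120 N, or if a joint passes its speed limit or range.

### The arm

A 6-joint arm with a two-finger parallel gripper is mounted at the origin on a cart in front of the work surface, level with it; the furniture and walls round the work are solid. World frame = base frame: x ahead of the robot, y to its left, z up, the work surface at z = 0. Lengths are in mm, angles in rad, forces in N, time in s.
With the tool pointing down it reaches from about 250 to 775 mm from the base axis. Payload 4 kg.
Tool frame: the origin (TCP) lies at the very end of the fingers, on their centre line; the grasp point (between the pads) lies 19 mm behind it; z points along the fingers, y is the line along which they close (so a half turn about z gives the same grasp; the last joint's range is limited). The gripper opens to 94 mm and grips with 3 to 60 N. Pads are 16 mm wide; open, the fingers measure 119 mm over their backs; the gripper's body (75 mm by 177 mm) begins 78 mm behind the grasp point.
Start: joints at [-0.103, 0.087, 1.371, -0, 1.684, -0.103], TCP at [550.018, -0.007, 205.506] pointing down, gripper open.
Joint ranges: [-3.1, 3.1], [-0.76, 2.03], [0.27, 2.55], [-1.08, 4.22], [0.17, 2.65], [-2.57, 2.57]. Speed limits (rad/s): [2.79, 2.79, 3.14, 3.14, 3.14, 3.14].

### API

Orientations are given as a rotation vector (axis times angle).
In Python, from bench import * gives the robot as it stands.
- The arm moves only by the tool send_rows, never from a script. Its argument "increments" is a list that holds one entry, the list of rows, each a list of 7 numbers: the shift along the tool's x, y, z in m, then the turn, a rotation vector about the tool's x, y, z in degrees, then the finger opening in m, from 0 to 0.094. In form: [[[tx, ty, tz, rx, ry, rz, claw], ...]]. A call has exactly 8 rows; each row is the pose to reach, as a shift and turn from the pose commanded when the call began, along the tool's axes at that moment; what a row does not reach only later rows make up. A row lasts 1/10 s, in which the tool goes at most 50 mm and 8.59 degrees, less where a joint would pass 70% of its speed; a pose out of reach is approached as far as the arm can. A call with a gripper value outside its range is refused whole. The fingers move at their own pace and stop on an object; the grip force is fixed at half the most. Time passes only in rows, so rows that repeat a pose let the fingers close, or fill a call up. It gives the time, the measured TCP pose, the force, the opening and the grip force at its end, in the units of the state.
- observe(): the state, without advancing time (a new reading comes with each control period).
- snapshot(name): name is "scene" or "side" or "wrist"; returns the picture (420x560x3 uint8, blue, green, red); there is no depth.
- calibration(name): a dict with "fov_y" (degrees; the focal length in pixels is half the picture's height over the tangent of half this angle, whatever the lens; pixels are square), "cx", "cy" (the principal point, pixels), "view" (4x4, takes a point from world to camera coordinates); the wrist camera has in their place "T_tool_cam" (4x4, takes a point from camera to tool coordinates, whose origin is the TCP and whose axes are the flange's). Camera axes: x right, y down, z forward; pixel columns grow to the right and rows downward; lengths in mm; the calibration is good to about 2 mm. A picture is of the moment at which its call begins: read the wrist's pose just before it. calibration takes no time and is no camera call.
- close_job(): hands the job in; it is judged then, once.
Trained networks look in the newest picture that a camera, given by its name, has taken for a name from the list of things; names that differ only in an ending like _2 or _b are one class to them, and where a whole thing is asked for, a point or a joint stands for the part that bears it (a point fixed in the world has none). Each returns a list of dicts, best first, with "score" (0 to 1); they miss things now and then, are a little off and sometimes report something else, mostly with a low value. They report only what shows in the picture. A call takes as long as a camera call.
- recognise(camera, thing): "at" ([x, y, z] in mm, in the coordinates of the camera as it stood for that picture, good to about 4 mm: the middle of the surface that is visible of it).
- masks_of(camera, thing): "region" (420x560 bool, what is visible of it).
- spot_point(camera, thing): "at" ([x, y, z] in mm, in the coordinates of the camera as it stood for that picture, good to about 4 mm: a listed point, or the origin of a listed thing).
The state is a dict: "clock": time; "joints": joint angles; "dq": joint speeds; "effort": joint torques, N m; "position": TCP position; "eef_rot": TCP orientation; "wrist_force": force on the tool from outside, world axes, zero at the start; "moment": the same for the moment, N m; "grip_width": finger opening in mm; "gripper_force": force on a finger pad.
Only numpy, scipy, OpenCV 4.12 (cv2) and the standard library are available. Lean on these libraries where they do the work, as an engineer would, in place of code of your own. Each camera call takes 0.05 s, during which the arm holds its last target. There are 200 camera calls.

## Working session

There is one attempt and no reset: what is moved stays moved. The work goes in short steps, Python scripts to look and compute and a tool call to move; the robot and the scene stay as the last step left them, time stands still between calls to the robot, and variables do not carry over. Pictures are saved under pics/ and viewed, at most 10 in all, crops included, and the job is handed in when it is done.

Besides the shell and the picture viewer there is one more tool, called after "Request:" as a command line: name --argument value ..., lists and objects as JSON in quotes. send_rows: Moves the arm, as the interface text tells. Its arguments: {"type":"object","properties":{"increments":{"type":"array"}},"required":["increments"]}

```bash
mkdir -p pics; cat > h.py <<'E'
from bench import *
import numpy as np, cv2
from scipy.spatial.transform import Rotation as R
def cam2w(name,st=None):
    c=calibration(name)
    if name=='wrist':
        st=st or observe(); T=np.eye(4); T[:3,:3]=R.from_rotvec(st['eef_rot']).as_matrix(); T[:3,3]=st['position']
        return T@np.array(c['T_tool_cam'])
    return np.linalg.inv(np.array(c['view']))
def pts(cam,names,f=None):
    st=observe(); im=snapshot(cam); M=cam2w(cam,st)
    if f: cv2.imwrite('pics/'+f,im)
    for n in names:
        for d in spot_point(cam,n)[:2]:
            print(cam,n,np.round(M[:3,:3]@np.array(d['at'])+M[:3,3],1),round(d['score'],2))
    return im,M
E
python3 - <<'E'
from h import *
N=['stand_floor','button_out','post_foot','post_top','post_window','tray_hub','tray_bottom','cup','red_pot','brown_pot']
ims=[pts(c,N)[0] for c in('scene','side','wrist')]
cv2.imwrite('pics/a.png',cv2.resize(np.hstack(ims[:2]),(800,300)));cv2.imwrite('pics/w.png',ims[2])
s=observe();print(s['eef_rot'],s['position'],R.from_rotvec(s['eef_rot']).as_matrix().round(3),calibration('wrist'),s['clock'])
E
```

```text
scene stand_floor [556.7 -16.4   7.4] 0.91
scene button_out [558.3 -18.6   8.6] 0.44
scene button_out [ 5.614e+02 -2.550e+02 -1.000e-01] 0.34
scene post_foot [ 560.1 -254.6   -2.6] 0.92
scene post_top [ 557.7 -254.4  117.3] 0.96
scene post_window [ 545.3 -258.8   21. ] 0.76
scene tray_bottom [495.7 253.8  30.5] 0.63
scene tray_bottom [496.  247.1  -2.1] 0.56
scene cup [374.3   3.1  -3.2] 0.88
scene cup [497.9 243.9  -1.7] 0.73
scene red_pot [554.7 -73.    3.5] 0.53
scene red_pot [497.3 254.3   1.1] 0.26
scene brown_pot [561.6  31.4   6.1] 0.63
side stand_floor [568.9 -17.4   7. ] 0.75
side stand_floor [547.1 -12.9  36.5] 0.69
side button_out [553.3 -14.7  33.7] 0.91
side post_top [ 563.6 -246.2  123. ] 0.61
side post_window [ 543.3 -258.1   31.4] 0.74
side tray_hub [502.  253.3  33.8] 0.64
side tray_bottom [498.8 251.4  -0.5] 0.61
side tray_bottom [376.2   2.1   2.6] 0.61
side cup [378.8   1.6   2.7] 0.88
side red_pot [552.4 -72.8   7.3] 0.93
side brown_pot [557.5  37.5   7.6] 0.57
side brown_pot [564.4 -21.8   5.4] 0.41
wrist stand_floor [560.2 -20.8  11.2] 0.82
wrist button_out [547.3 -20.6  35.3] 0.95
wrist post_foot [ 560.  -250.2   -2.3] 0.8
wrist post_window [ 543.7 -260.4   30.2] 0.7
wrist cup [378.5  -0.8   2. ] 0.89
wrist red_pot [554.4 -71.   11.8] 0.69
wrist brown_pot [563.8  31.6   5.7] 0.88
[2.22139979e+00 2.22137814e+00 1.09634808e-04] [ 5.50021916e+02 -2.05293372e-03  2.05500099e+02] [[ 0.  1.  0.]
 [ 1. -0. -0.]
 [-0.  0. -1.]] {'fov_y': 64.64324399835137, 'cx': 280.7956128630374, 'cy': 211.71343396003218, 'T_tool_cam': array([[-1.83618778e-03, -9.66654408e-01, -2.56077885e-01,
         7.43282179e+01],
       [ 9.99998305e-01, -1.74034572e-03, -6.00878928e-04,
        -4.25823459e-03],
       [ 1.35178214e-04, -2.56078554e-01,  9.66655966e-01,
        -1.79209536e+02],
       [ 0.00000000e+00,  0.00000000e+00,  0.00000000e+00,
         1.00000000e+00]])} 1.65
```

View pics/a.png

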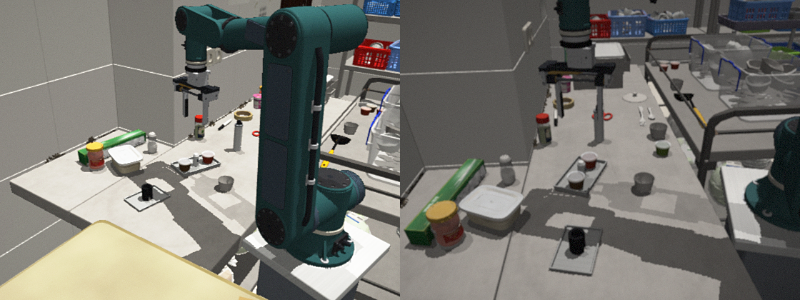

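View pics/w.png

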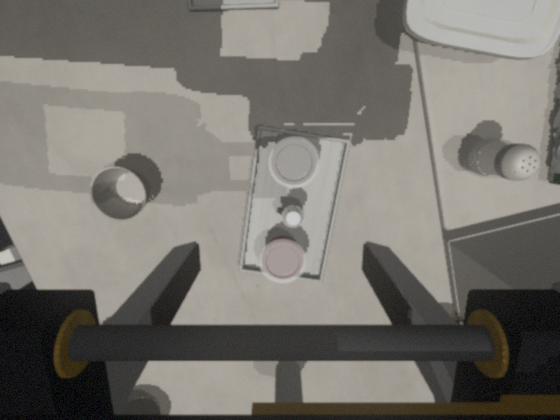

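The wrist picture shows the tier at about (295,205) turned by about -7°, the stub top at (291,215), and the cup at (120,190). The post is hidden behind the gripper at the bottom. Next I look at the post from close above.

Request:
send_rows --increments '[[[-0.05,0.002,-0.02,0,0,0,0.094],[-0.1,0.004,-0.02,0,0,0,0.094],[-0.15,0.006,-0.02,0,0,0,0.094],[-0.2,0.008,-0.02,0,0,0,0.094],[-0.25,0.01,-0.02,0,0,0,0.094],[-0.25,0.01,-0.02,0,0,0,0.094],[-0.25,0.01,-0.02,0,0,0,0.094],[-0.25,0.01,-0.02,0,0,0,0.094]]]'

```text
clock: 2.45
position: [560.1, -249.0, 225.5]
eef_rot: [-2.22, -2.222, -0.001]
wrist_force: [0.1, 0.0, 0.2]
grip_width: 94.2
gripper_force: 0.0
```

```bash
python3 - <<'E'
from h import *
im,M=pts('wrist',['post_top','post_window','post_center','post_foot'])
pts('side',['post_top','post_window','post_center','post_foot'])
pts('scene',['post_window','post_top'])
r=masks_of('wrist','post');m=r[0]['region'];ys,xs=np.where(m);print(xs.min(),xs.max(),ys.min(),ys.max())
cx,cy=int(xs.mean()),int(ys.mean());c=im[max(cy-70,0):cy+70,max(cx-70,0):cx+70];print(cx,cy,observe()['position'])
cv2.imwrite('pics/p.png',cv2.resize(c,None,fx=4,fy=4,interpolation=cv2.INTER_CUBIC))
E
```

```text
wrist post_top [ 559.2 -254.4  119. ] 0.92
wrist post_foot [ 5.618e+02 -2.521e+02 -1.000e-01] 0.78
wrist post_foot [ 544.1 -261.4   29.2] 0.66
side post_top [ 558.1 -247.   121.7] 0.84
side post_top [502.4 250.7  -0.7] 0.63
side post_window [ 545.3 -254.9   32.4] 0.63
side post_window [374.2   1.9   2.1] 0.53
side post_center [ 558.3 -252.4   62.7] 0.82
side post_center [ 560.3 -250.5    2.5] 0.49
side post_foot [ 5.615e+02 -2.509e+02  3.000e-01] 0.87
scene post_window [ 548.2 -258.3   21.4] 0.91
scene post_top [ 556.7 -252.1  118.9] 0.97
260 299 173 232
279 204 [ 559.96995898 -250.02191336  225.47748104]
```

View pics/p.png

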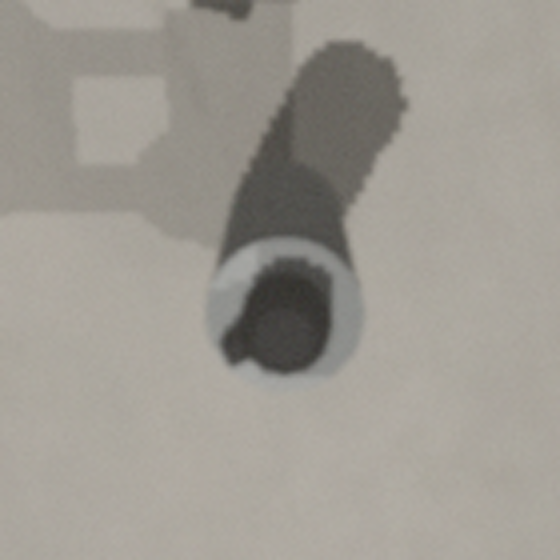

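The key shows at about (232,343) in the crop, with the axis at (285,310), so the post's yaw is about +22°. I grasp it now, and measure the stub and the tier's yaw more closely in the first wrist picture.

Request:
send_rows --increments '[[[-0.0015,-0.0005,0.04,0,0,0,0.07],[-0.0015,-0.0005,0.08,0,0,0,0.07],[-0.0015,-0.0005,0.12,0,0,0,0.07],[-0.0015,-0.0005,0.1375,0,0,0,0.07],[-0.0015,-0.0005,0.1375,0,0,0,0.07],[-0.0015,-0.0005,0.1375,0,0,0,0.03],[-0.0015,-0.0005,0.1375,0,0,0,0.03],[-0.0015,-0.0005,0.1375,0,0,0,0.03]]]'

```text
clock: 3.95
position: [560.8, -252.2, 90.5]
eef_rot: [2.219, 2.219, 0.002]
wrist_force: [0.1, -0.3, 0.3]
grip_width: 49.2
gripper_force: 0.0
```

```bash
python3 - <<'E'
import cv2
im=cv2.imread('pics/w.png')
cv2.imwrite('pics/s.png',cv2.resize(im[115:290,225:365],None,fx=3.4,fy=3.4,interpolation=cv2.INTER_CUBIC))
E
```

```text
(no output)
```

View pics/s.png

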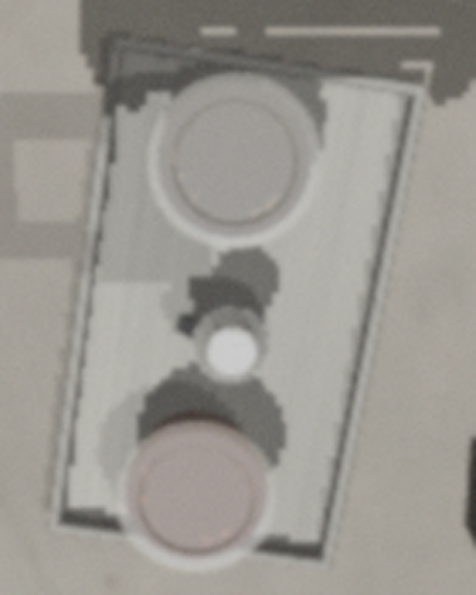

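The crop shows the stub top at (231,352), the button at about (188,322), and the rim corners at about (112,40), (430,70), (55,525) and (322,560). Meanwhile I finish closing the gripper.

Request:
send_rows --increments '[[[0,0,0,0,0,0,0.03],[0,0,0,0,0,0,0.03],[0,0,0,0,0,0,0.03],[0,0,0,0,0,0,0.03],[0,0,-0.05,0,0,0,0.03],[0,0,-0.1,0,0,0,0.03],[0,0,-0.12,0,0,0,0.03],[0,0,-0.12,0,0,0,0.03]]]'

```text
clock: 4.75
position: [561.2, -252.4, 212.4]
eef_rot: [2.216, 2.216, 0.004]
wrist_force: [0.3, -0.0, -1.4]
grip_width: 34.3
gripper_force: 30.0
```

```bash
python3 - <<'E'
from h import *
st={'eef_rot':[2.2214,2.2214,0.0001],'position':[550.02,0,205.5]}
M=cam2w('wrist',st);f=210/np.tan(np.radians(64.64324/2))
def w(u,v,z):
    u=225+u/3.4;v=115+v/3.4
    d=M[:3,:3]@np.array([(u-280.796)/f,(v-211.713)/f,1]);t=(z-M[2,3])/d[2];return (M[:3,3]+t*d)[:2].round(1)
print('stub',w(231,352,56),'button',w(188,322,36))
c=[w(*p,16) for p in((112,40),(430,70),(322,560),(55,525))];print(c,np.mean(c,0))
for a,b in((3,0),(2,1)):
    d=c[b]-c[a];print(np.degrees(np.arctan2(-d[0],d[1])),np.hypot(*d))
for a,b in((0,1),(3,2)):
    d=c[b]-c[a];print(np.degrees(np.arctan2(d[1],d[0])),np.hypot(*d))
print('pots',w(235,160,44),w(197,485,44))
for cam in('side','scene'): pts(cam,['post_foot','post_top','post_window'])
print(observe()['position'])
E
```

```text
stub [562.3 -20. ] button [549.3 -15.8]
[array([525.4,  71.3]), array([626.5,  61.8]), array([ 596.9, -108.9]), array([501.9, -95.2])] [562.675 -17.75 ]
-8.033726028713803 168.15023044884595
-9.837474256797853 173.24736650235118
-5.368113869966797 101.54535932281694
-8.206080210847194 95.98275886845512
pots [563.5  36.5] [552.1 -68.3]
side post_foot [ 562.9 -250.3  124. ] 0.6
side post_top [ 561.3 -248.3  245.1] 0.81
side post_window [ 546.4 -258.6  152.9] 0.91
scene post_foot [ 555.7 -252.2  113.7] 0.64
scene post_top [ 556.3 -253.4  234. ] 0.69
scene post_top [368.9   4.   -2.2] 0.55
scene post_window [ 543.8 -257.4  140.2] 0.58
scene post_window [561.   28.3   6.1] 0.18
[ 558.83323024 -251.13990303  205.81610081]
```

Request:
send_rows --increments '[[[0.045,0.0025,0,0,0,7.5,0.03],[0.09,0.0025,0,0,0,15,0.03],[0.135,0.0025,0,0,0,22,0.03],[0.18,0.0025,0,0,0,30,0.03],[0.22,0.0025,0,0,0,30,0.03],[0.233,0.0025,0,0,0,30,0.03],[0.233,0.0025,0.02,0,0,30,0.03],[0.233,0.0025,0.04,0,0,30,0.03]]]'

```text
clock: 5.95
position: [562.5, -18.3, 168.0]
eef_rot: [2.718, 1.572, 0.002]
wrist_force: [0.6, 0.6, -2.3]
grip_width: 34.3
gripper_force: 30.0
```

```bash
python3 - <<'E'
from h import *
N=['post_foot','post_top','post_window','button_out','stand_floor']
ims=[pts(c,N)[0] for c in('side','scene','wrist')]
def crop(n,im,z=4):
    c=np.array(calibration(n)['view'])@[562,-18,80,1];k=calibration(n);f=210/np.tan(np.radians(k['fov_y']/2))
    u,v=int(k['cx']+f*c[0]/c[2]),int(k['cy']+f*c[1]/c[2]);print(n,u,v);return cv2.resize(im[v-50:v+50,u-50:u+50],(400,400),interpolation=cv2.INTER_CUBIC)
cv2.imwrite('pics/i.png',np.hstack([crop('side',ims[0]),crop('scene',ims[1])]));cv2.imwrite('pics/iw.png',ims[2])
print(observe()['position'],observe()['eef_rot'])
E
```

```text
side post_foot [562.  -14.6  79.5] 0.92
side post_foot [ 5.006e+02  2.481e+02 -3.000e-01] 0.47
side post_top [563.5 -12.2 199.9] 0.63
side post_window [546.6 -15.  107.9] 0.64
side button_out [550.5 -13.4  36.7] 0.69
side stand_floor [566.4 -20.9   8.2] 0.56
scene post_foot [560.9 -22.3  79.2] 0.81
scene post_top [563.4 -19.4 198.9] 0.7
scene post_window [547.1 -17.6 102.3] 0.95
scene button_out [550.4 -22.1  34. ] 0.67
scene stand_floor [561.5 -17.6   8.5] 0.89
scene stand_floor [563.3 -22.2  77.7] 0.16
wrist post_foot [563.6 -18.2  80.1] 0.76
wrist post_foot [551.1 -74.9   9.9] 0.65
wrist post_top [563.8 -19.6 198.6] 0.8
wrist post_top [562.3  34.3   6.2] 0.31
wrist post_window [546.8 -17.6 110. ] 0.68
wrist button_out [545.7 -22.3  32.4] 0.58
wrist stand_floor [559.4 -21.7   9.6] 0.75
side 252 216
scene 273 207
[561.99577339 -18.51321515 167.99148592] [2.72063595e+00 1.57076258e+00 3.43122684e-05]
```

View pics/i.png

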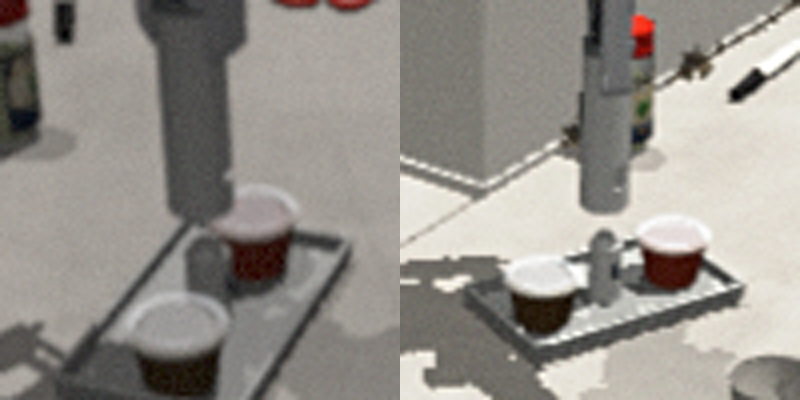

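The side view shows the post's foot at about (200,212) and the stub at about (209,260), so the post's axis seems a few mm off to the left. In the scene view they are nearly in line: 605 against 603. I measure it.

```bash
python3 - <<'E'
from h import *
im=cv2.cvtColor(cv2.imread('pics/i.png'),cv2.COLOR_BGR2GRAY).astype(float)
for nm,rows,a,b in(('side',(100,130,160,190),140,260),('side',(244,256,268,280),170,225),('scene',(120,150,180,195),560,650),('scene',(242,256,270,285),575,632)):
    for r in rows:
        l=cv2.GaussianBlur(im[r-3:r+4].mean(0)[None],(0,0),2)[0];g=np.gradient(l);o=np.argsort(-abs(g[a:b]))
        pk=[i+a for i in range(1,b-a-1) if abs(g[a+i])>=abs(g[a+i-1]) and abs(g[a+i])>abs(g[a+i+1]) and abs(g[a+i])>1.2]
        print(nm,r,[(p,round(g[p],1)) for p in pk])
for n in('side','scene'):
    k=calibration(n);f=210/np.tan(np.radians(k['fov_y']/2));o=(202,166) if n=='side' else (223,157);ox=0 if n=='side' else 400
    def P(x,y,z):
        c=np.array(k['view'])@[x,y,z,1];return np.round([(k['cx']+f*c[0]/c[2]-o[0])*4+ox,(k['cy']+f*c[1]/c[2]-o[1])*4],1)
    for z in(35,50,80,120): print(n,z,P(562,-18.5,z))
    print('dx',P(572,-18.5,50)-P(562,-18.5,50),'dy',P(562,-8.5,50)-P(562,-18.5,50))
E
```

```text
side 100 [(159, np.float64(-9.0)), (228, np.float64(10.1))]
side 130 [(161, np.float64(-9.7)), (173, np.float64(1.3)), (229, np.float64(9.2))]
side 160 [(165, np.float64(-9.6)), (231, np.float64(9.8))]
side 190 [(166, np.float64(-9.8)), (220, np.float64(-1.5)), (233, np.float64(11.9))]
side 244 [(177, np.float64(9.3)), (190, np.float64(-7.7)), (219, np.float64(2.0))]
side 256 [(184, np.float64(-9.6)), (195, np.float64(2.1)), (213, np.float64(-2.0)), (222, np.float64(3.3))]
side 268 [(185, np.float64(-10.9))]
side 280 [(185, np.float64(-9.3))]
scene 120 [(578, np.float64(-7.8)), (585, np.float64(5.3)), (595, np.float64(1.4)), (616, np.float64(1.9)), (622, np.float64(1.2)), (634, np.float64(-3.4))]
scene 150 [(579, np.float64(-1.8)), (587, np.float64(1.7)), (616, np.float64(1.4)), (621, np.float64(1.3)), (630, np.float64(-6.0)), (645, np.float64(9.6))]
scene 180 [(579, np.float64(-19.8)), (588, np.float64(1.7)), (615, np.float64(-2.2)), (628, np.float64(14.0))]
scene 195 [(579, np.float64(-20.5)), (587, np.float64(2.4)), (629, np.float64(11.7))]
scene 242 [(589, np.float64(-14.7)), (599, np.float64(2.1)), (607, np.float64(-1.4)), (615, np.float64(12.6)), (624, np.float64(-15.6))]
scene 256 [(583, np.float64(-3.3)), (592, np.float64(3.2)), (598, np.float64(2.1)), (621, np.float64(15.0))]
scene 270 [(588, np.float64(-16.0)), (598, np.float64(1.8)), (610, np.float64(-10.4)), (618, np.float64(9.5)), (628, np.float64(-2.5))]
scene 285 [(587, np.float64(-14.0)), (596, np.float64(1.7)), (616, np.float64(2.9)), (626, np.float64(-6.1))]
side 35 [208.6 275.1]
side 50 [207.1 251.3]
side 80 [203.9 202.5]
side 120 [199.5 134.9]
dx [-18.5  -1.8] dy [-5.  10.4]
scene 35 [599.9 258.4]
scene 50 [600.3 239.4]
scene 80 [601.  200.7]
scene 120 [602.1 147.9]
dx [-9.5 -5.3] dy [-11.    4.3]
```

Request:
send_rows --increments '[[[0.0005,-0.002,0,0,0,0,0.03],[0.0005,-0.002,0.01,0,0,0,0.03],[0.0005,-0.002,0.02,0,0,0,0.03],[0.0005,-0.002,0.026,0,0,0,0.03],[0.0005,-0.002,0.03,0,0,0,0.03],[0.0005,-0.002,0.034,0,0,0,0.03],[0.0005,-0.002,0.037,0,0,0,0.03],[0.0005,-0.002,0.037,0,0,0,0.03]]]'

```text
clock: 7.65
position: [561.3, -17.7, 130.8]
eef_rot: [2.719, 1.569, 0.002]
wrist_force: [4.1, -0.6, -2.6]
grip_width: 34.4
gripper_force: 30.0
```

```bash
python3 - <<'E'
from h import *
N=['post_foot','post_window','button_out']
ims=[pts(c,N)[0] for c in('side','scene')]
cv2.imwrite('pics/j.png',np.hstack([cv2.resize(ims[0][166:266,202:302],(400,400),interpolation=cv2.INTER_CUBIC),cv2.resize(ims[1][157:257,223:323],(400,400),interpolation=cv2.INTER_CUBIC)]))
s=observe();print(s['position'],s['wrist_force'],s['moment'])
E
```

```text
side post_foot [563.6 -16.6  44.2] 0.59
side post_window [546.6 -18.9  70.1] 0.97
side post_window [562.1 -16.5  43.5] 0.51
side button_out [549.7 -12.2  34.9] 0.94
scene post_foot [561.6 -19.5  41.7] 0.91
scene post_window [546.2 -18.7  66.9] 0.76
scene button_out [548.1 -19.4  33. ] 0.6
[561.21142904 -17.58856369 130.80742788] [ 4.59462793 -2.46957978 -2.92446396] [-0.82401707 -1.23448221  0.03490309]
```

View pics/j.png

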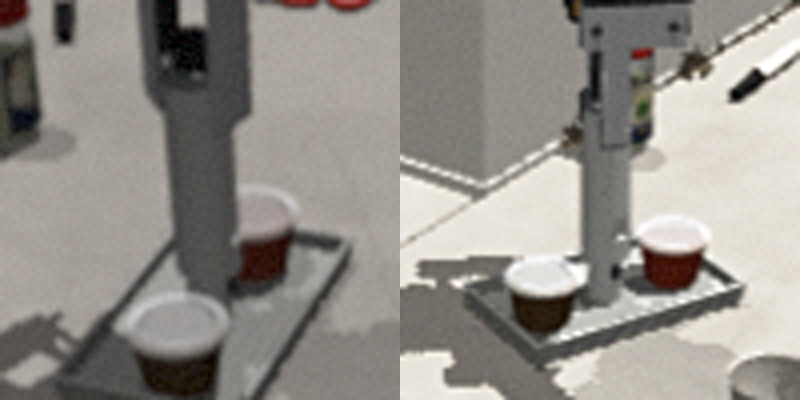

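Request:
send_rows --increments '[[[0,0.001,0,0,0,3,0.03],[0,0.001,0.006,0,0,3,0.03],[0,0.001,0.012,0,0,3,0.03],[0,0.001,0.018,0,0,3,0.03],[0,0.001,0.024,0,0,3,0.03],[0,0.001,0.029,0,0,3,0.03],[0,0.001,0.033,0,0,3,0.03],[0,0.001,0.034,0,0,3,0.03]]]'

```text
clock: 8.85
position: [561.8, -18.1, 97.2]
eef_rot: [2.76, 1.498, 0.001]
wrist_force: [3.3, -3.6, 7.0]
grip_width: 34.5
gripper_force: 30.0
```

```bash
python3 - <<'E'
from h import *
s=observe();print(s['position'],s['wrist_force'],s['moment'])
N=['post_foot','post_window','button_out','post_top']
ims=[pts(c,N)[0] for c in('side','scene')]
cv2.imwrite('pics/k.png',np.hstack([cv2.resize(ims[0][166:266,202:302],(400,400),interpolation=cv2.INTER_CUBIC),cv2.resize(ims[1][182:252,238:308],(400,400),interpolation=cv2.INTER_CUBIC)]))
E
```

```text
[561.77524379 -18.05558813  97.18838588] [ 3.32148127 -3.62748111  6.97385735] [-0.71896034 -0.65833612 -0.02923883]
side post_foot [564.2 -17.3  10.2] 0.62
side post_window [545.2 -16.1  38.6] 0.83
side button_out [547.4 -11.7  36.2] 0.71
side button_out [559.1 -18.5  68.4] 0.52
side post_top [563.5 -10.7 129. ] 0.73
side post_top [ 3.778e+02 -1.000e-01  4.800e+00] 0.28
scene post_foot [560.8 -26.2   7.7] 0.78
scene post_foot [550.1 -21.9  33.6] 0.68
scene post_window [546.3 -19.2  33.1] 0.76
scene button_out [546.1 -22.   32.8] 0.74
scene post_top [561.1 -20.7 126.3] 0.95
scene post_top [552.2 -75.9   3.6] 0.48
```

View pics/k.png

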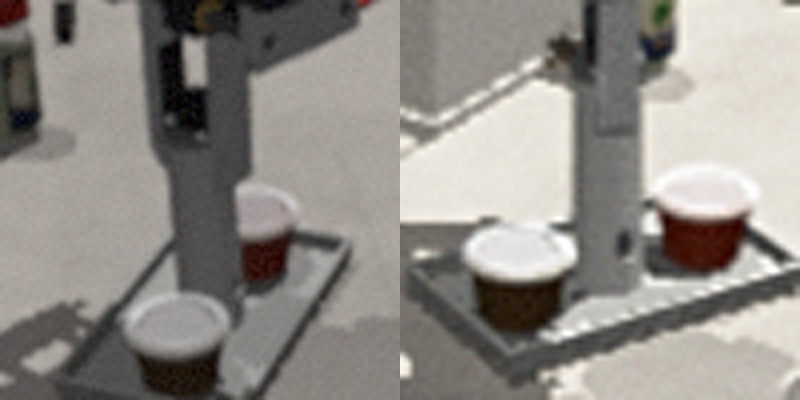

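The dark button shows in the window at (624,243) of the scene crop. I press a little further and read the force.

Request:
send_rows --increments '[[[0,0,0.001,0,0,0,0.03],[0,0,0.002,0,0,0,0.03],[0,0,0.002,0,0,0,0.03],[0,0,0.002,0,0,0,0.03],[0,0,0.002,0,0,0,0.03],[0,0,0.002,0,0,0,0.03],[0,0,0.002,0,0,0,0.03],[0,0,0.002,0,0,0,0.03]]]'

```text
clock: 10.15
position: [562.2, -17.8, 97.2]
eef_rot: [2.759, 1.498, 0.003]
wrist_force: [0.9, -2.8, 9.8]
grip_width: 34.3
gripper_force: 30.0
```

Request:
send_rows --increments '[[[0,0,0.006,0,0,0,0.03],[0,0,0.006,0,0,3,0.03],[0,0,0.006,0,0,0,0.03],[0,0,0.006,0,0,-3,0.03],[0,0,0.006,0,0,0,0.03],[0,0,0.006,0,0,0,0.03],[0,0,0.006,0,0,0,0.03],[0,0,0.006,0,0,0,0.03]]]'

```text
clock: 10.95
position: [564.3, -17.9, 96.7]
eef_rot: [2.756, 1.497, 0.013]
wrist_force: [-2.5, -3.2, 25.7]
grip_width: 34.5
gripper_force: 30.0
```

Request:
send_rows --increments '[[[0,0,-0.004,0,0,0,0.03],[0,0,-0.008,0,0,0,0.03],[0,0,-0.012,0,0,0,0.03],[0,0,-0.012,0,0,0,0.03],[0,0,-0.012,0,0,0,0.03],[0,0,-0.012,0,0,0,0.03],[0,0,-0.012,0,0,0,0.03],[0,0,-0.012,0,0,0,0.03]]]'

```text
clock: 11.75
position: [560.9, -17.9, 98.8]
eef_rot: [-2.761, -1.498, 0.003]
wrist_force: [4.1, -4.0, -2.0]
grip_width: 34.0
gripper_force: 30.0
```

Request:
send_rows --increments '[[[0,0,-0.002,0,0,0,0.03],[0,0,-0.004,0,0,0,0.03],[0,0,-0.004,0,0,0,0.03],[0,0,-0.004,0,0,0,0.03],[0,0,-0.004,0,0,0,0.03],[0,0,-0.004,0,0,0,0.03],[0,0,-0.004,0,0,0,0.03],[0,0,-0.004,0,0,0,0.03]]]'

```text
clock: 12.55
position: [560.1, -17.8, 99.4]
eef_rot: [-2.759, -1.497, 0.007]
wrist_force: [7.0, -4.5, -13.2]
grip_width: 34.8
gripper_force: 29.9
```

The button is locked: pulling up meets 13 N with hardly any lift. I press the post home, release it, and go to the tray.

Request:
send_rows --increments '[[[0,0,0.004,0,0,0,0.03],[0,0,0.01,0,0,0,0.03],[0,0,0.01,0,0,0,0.03],[0,0,0.008,0,0,0,0.07],[0,0,0.008,0,0,0,0.07],[0,0,0.008,0,0,0,0.07],[0,0,0.008,0,0,0,0.07],[0,0,0.008,0,0,0,0.07]]]'

```text
clock: 13.35
position: [560.6, -17.2, 96.0]
eef_rot: [-2.759, -1.498, 0.003]
wrist_force: [-0.2, -0.0, 0.9]
grip_width: 69.0
gripper_force: 0.0
```

Request:
send_rows --increments '[[[0,0,-0.04,0,0,0,0.07],[0,0,-0.08,0,0,0,0.07],[0,0,-0.11,0,0,0,0.07],[0.03,-0.032,-0.11,0,0,-8,0.07],[0.06,-0.065,-0.11,0,0,-16,0.07],[0.09,-0.097,-0.11,0,0,-24,0.07],[0.12,-0.13,-0.11,0,0,-33,0.07],[0.15,-0.162,-0.11,0,0,-33,0.07]]]'

```text
clock: 14.15
position: [506.2, 198.1, 206.8]
eef_rot: [-2.218, -2.224, 0.001]
wrist_force: [0.4, 0.2, -0.3]
grip_width: 70.2
gripper_force: 0.0
```

```bash
python3 - <<'E'
from h import *
im,M=pts('wrist',['tray_hub','tray_bottom'])
s=observe();print(s['position'],s['eef_rot'])
pts('side',['tray_hub','tray_bottom','post_foot','post_top','post_window','button_out'])
pts('scene',['tray_hub','tray_bottom','post_foot','post_top','post_window'])
cv2.imwrite('pics/t.png',cv2.resize(im,(800,600),interpolation=cv2.INTER_CUBIC))
E
```

```text
wrist tray_hub [499.8 258.3  30.7] 0.66
wrist tray_bottom [497.1 250.3   0.9] 0.64
[506.17611207 198.63903566 206.71633958] [-2.21605669e+00 -2.22610803e+00  8.57896005e-04]
side tray_hub [502.1 251.5  30.1] 0.89
side tray_bottom [501.1 249.3  -1.7] 0.69
side post_foot [565.7 -18.8   7.5] 0.58
side post_top [559.9 -17.  131. ] 0.93
side post_window [545.5 -18.8  37.3] 0.66
side post_window [547.5 -12.2  35.1] 0.61
side button_out [547.9 -12.5  36.2] 0.95
scene tray_hub [498.9 251.9  30.3] 0.78
scene tray_bottom [498.5 247.4  -2.4] 0.95
scene post_foot [562.3 -19.1   5.5] 0.94
scene post_top [559.3 -23.7 128.1] 0.56
scene post_window [546.2 -16.9  29.6] 0.66
scene post_window [563.5 -22.4   6.2] 0.55
```

View pics/t.png

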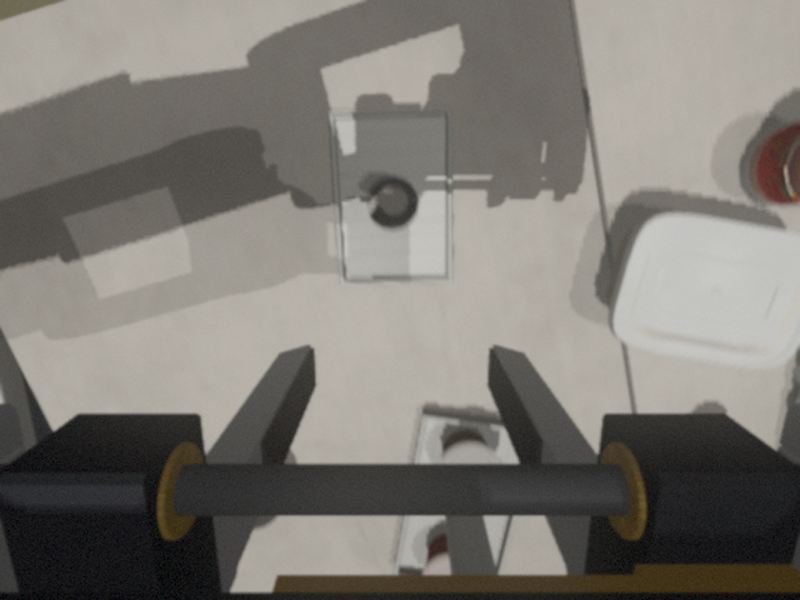

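The tray shows with its corners at (331,112), (448,112), (451,281) and (343,281). The hub top is at (394,202), with the slot on the left at about (372,200).

```bash
python3 - <<'E'
from h import *
st={'eef_rot':[-2.216,-2.226,0.0009],'position':[506.2,198.4,206.7]}
M=cam2w('wrist',st);f=210/np.tan(np.radians(64.64324/2))
def w(u,v,z):
    d=M[:3,:3]@np.array([(u*.7-280.796)/f,(v*.7-211.713)/f,1]);t=(z-M[2,3])/d[2];return (M[:3,3]+t*d)[:2].round(1)
print('hub',w(394,202,50),'slot',w(372,198,50))
c=[w(*p,8) for p in((331,112),(448,112),(451,281),(343,281))];print(c,np.mean(c,0))
for a,b in((3,0),(2,1)):
    d=c[b]-c[a];print(np.degrees(np.arctan2(-d[0],d[1])),np.hypot(*d))
for a,b in((0,1),(3,2)):
    d=c[b]-c[a];print(np.degrees(np.arctan2(d[1],d[0])),np.hypot(*d))
print(np.degrees(R.from_matrix(R.from_rotvec(st['eef_rot']).as_matrix()).as_euler('zyx')),observe()['position'])
E
```

```text
hub [500.8 255.8] slot [485.5 258.5]
[array([453.2, 319.3]), array([540.4, 319.5]), array([546.5, 190.8]), array([458.5, 190.6])] [499.65 255.05]
2.3581674030863202 128.80908353062685
2.7136199620303025 128.8444798972777
0.13141210790194405 87.20022935749653
0.13021745650826094 88.00022727243379
[-9.02579718e+01 -4.81879415e-02 -1.79998359e+02] [507.35164209 196.15191633 207.04342407]
```

Request:
send_rows --increments '[[[0.02,-0.003,0.02,0,0,-8,0.07],[0.04,-0.0074,0.05,0,0,-16,0.07],[0.0573,-0.0074,0.08,0,0,-24,0.07],[0.0573,-0.0074,0.1,0,0,-32,0.07],[0.0573,-0.0074,0.11,0,0,-40,0.07],[0.0573,-0.0074,0.11,0,0,-48,0.07],[0.0573,-0.0074,0.11,0,0,-56,0.07],[0.0573,-0.0074,0.11,0,0,-64,0.07]]]'

```text
clock: 15.75
position: [499.8, 253.8, 96.8]
eef_rot: [-0.698, -3.063, 0.0]
wrist_force: [-0.4, 0.4, 0.5]
grip_width: 69.8
gripper_force: 0.0
```

Request:
send_rows --increments '[[[0,0,0.01,0,0,-8,0.07],[0,0,0.02,0,0,-16,0.07],[0,0,0.035,0,0,-24,0.07],[0,0,0.05,0,0,-24,0.07],[0,0,0.065,0,0,-24,0.07],[0,0,0.08,0,0,-24,0.05],[0,0,0.08,0,0,-24,0.03],[0,0,0.08,0,0,-24,0.03]]]'

```text
clock: 16.55
position: [499.6, 253.7, 16.5]
eef_rot: [-0.056, -3.14, 0.001]
wrist_force: [0.8, 0.1, 0.6]
grip_width: 49.3
gripper_force: 0.0
```

Request:
send_rows --increments '[[[0,0,0,0,0,0,0.03],[0,0,0,0,0,0,0.03],[0,0,0,0,0,0,0.03],[0,0,0,0,0,0,0.03],[0,0,0,0,0,0,0.03],[0,0,0,0,0,0,0.03],[0,0,0,0,0,0,0.03],[0,0,0,0,0,0,0.03]]]'

```text
clock: 17.35
position: [500.6, 253.9, 18.0]
eef_rot: [0.055, 3.139, 0.001]
wrist_force: [0.4, 0.0, 5.7]
grip_width: 36.2
gripper_force: 30.0
```

Request:
send_rows --increments '[[[0,0,0,0,0,0,0.06],[0,0,0,0,0,0,0.07],[0,0,0,0,0,0,0.07],[0,0,0,0,0,8,0.07],[0,0,0,0,0,16,0.07],[0,0,0,0,0,24,0.07],[0,0,0,0,0,32,0.07],[0,0,0,0,0,40,0.07]]]'

```text
clock: 18.15
position: [499.3, 253.7, 16.3]
eef_rot: [-1.134, -2.929, 0.001]
wrist_force: [0.5, 0.0, 0.3]
grip_width: 70.3
gripper_force: 0.0
```

Request:
send_rows --increments '[[[0,0,0,0,0,8,0.07],[0,0,0,0,0,16,0.07],[0,0,0,0,0,24,0.07],[0,0,0,0,0,32,0.07],[0,0,0,0,0,40,0.07],[0,0,0,0,0,46,0.07],[0,0,0,0,0,46,0.03],[0,0,0,0,0,46,0.03]]]'

```text
clock: 18.95
position: [499.5, 253.7, 16.5]
eef_rot: [-2.179, -2.262, 0.001]
wrist_force: [0.3, -0.6, -0.3]
grip_width: 57.4
gripper_force: 0.0
```

Request:
send_rows --increments '[[[0,0,0,0,0,0,0.03],[0,0,0,0,0,0,0.03],[0,0,0,0,0,0,0.03],[0,0,0,0,0,0,0.03],[0,0,0,0,0,0,0.03],[0,0,-0.03,0,0,0,0.03],[0,0,-0.08,0,0,0,0.03],[0,0,-0.13,0,0,0,0.03]]]'

```text
clock: 19.75
position: [498.3, 253.2, 146.5]
eef_rot: [-2.181, -2.259, 0.007]
wrist_force: [0.6, -0.2, -1.5]
grip_width: 34.7
gripper_force: 30.0
```

Request:
send_rows --increments '[[[0,0,-0.05,0,0,0,0.03],[0,0,-0.07,0,0,0,0.03],[0,0,-0.07,0,0,0,0.03],[0,0,-0.07,0,0,0,0.03],[0,0,-0.07,0,0,0,0.03],[0,0,-0.07,0,0,0,0.03],[0,0,-0.07,0,0,0,0.03],[0,0,-0.07,0,0,0,0.03]]]'

```text
clock: 20.55
position: [499.5, 253.6, 215.9]
eef_rot: [-2.182, -2.259, 0.003]
wrist_force: [0.5, -0.7, -1.8]
grip_width: 34.3
gripper_force: 30.0
```

```bash
python3 - <<'E'
from h import *
s=observe();print(s['position'],s['eef_rot'])
im,M=pts('wrist',['tray_hub','tray_bottom'])
pts('side',['post_top','tray_bottom']);pts('scene',['post_top','tray_bottom'])
cv2.imwrite('pics/u.png',cv2.resize(im,(800,600),interpolation=cv2.INTER_CUBIC))
E
```

```text
[499.49601858 253.63128862 215.89087662] [-2.18182334 -2.25931072  0.00265221]
wrist tray_hub [497.  263.8 229.6] 0.7
wrist tray_hub [544.4 -19.2  39.3] 0.17
wrist tray_bottom [560.8 -19.9   8.8] 0.67
wrist tray_bottom [495.9 250.4 202.4] 0.63
side post_top [497.4 248.9 200.5] 0.66
side post_top [561.3 -13.9 130. ] 0.52
side tray_bottom [499.9 255.9 201.8] 0.82
scene post_top [560.7 -21.6 125.5] 0.84
scene tray_bottom [499.  248.6 198. ] 0.56
scene tray_bottom [552.3 -79.2   3.1] 0.46
```

View pics/u.png

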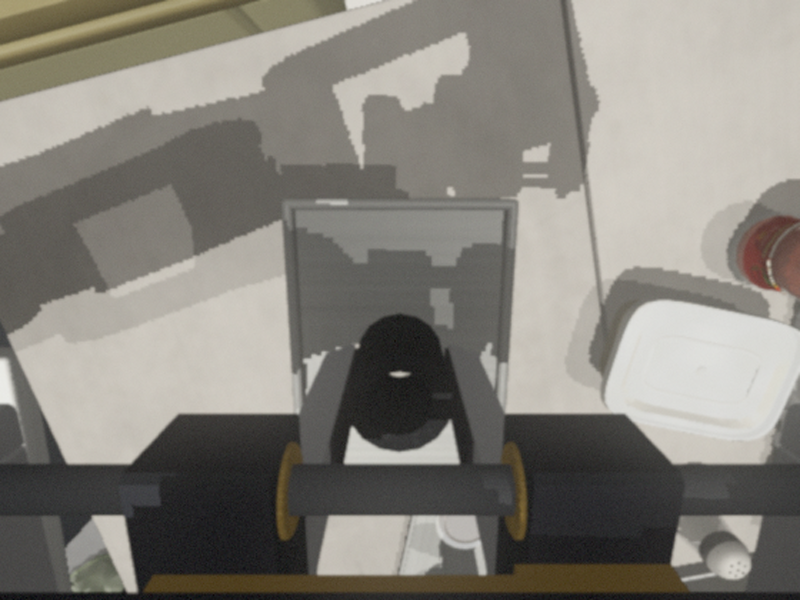

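The tray hangs level and square to the fingers, with the hub centred at (400,380). I carry it over the post.

Request:
send_rows --increments '[[[-0.039,0.0075,0,0,0,2,0.03],[-0.078,0.015,0,0,0,4,0.03],[-0.117,0.0225,0,0,0,6,0.03],[-0.156,0.03,0,0,0,8,0.03],[-0.195,0.0375,0,0,0,10,0.03],[-0.234,0.045,0,0,0,10,0.03],[-0.264,0.051,0,0,0,10,0.03],[-0.2737,0.0525,0,0,0,10,0.03]]]'

```text
clock: 21.8
position: [562.2, -21.0, 216.8]
eef_rot: [2.374, 2.056, -0.001]
wrist_force: [-0.1, 1.3, -1.7]
grip_width: 34.4
gripper_force: 30.0
```

Request:
send_rows --increments '[[[0,0,0.01,0,0,0,0.03],[0,0,0.02,0,0,0,0.03],[0,0,0.03,0,0,0,0.03],[0,0,0.042,0,0,0,0.03],[0,0,0.042,0,0,0,0.03],[0,0,0.042,0,0,0,0.03],[0,0,0.042,0,0,0,0.03],[0,0,0.042,0,0,0,0.03]]]'

```text
clock: 22.6
position: [562.3, -17.9, 175.8]
eef_rot: [2.37, 2.06, 0.002]
wrist_force: [-0.4, -0.7, -1.6]
grip_width: 34.4
gripper_force: 30.0
```

```bash
python3 - <<'E'
from h import *
s=observe();print(s['position'],s['eef_rot'],s['wrist_force'])
ims=[pts(c,['post_top','post_center','tray_bottom','tray_hub'])[0] for c in('side','scene')]
o=[(185,115),(212,115)]
cv2.imwrite('pics/v.png',np.hstack([cv2.resize(i[y:y+120,x:x+120],(400,400),interpolation=cv2.INTER_CUBIC) for i,(x,y) in zip(ims,o)]))
E
```

```text
[562.28888414 -17.89488966 175.83865877] [2.36994982e+00 2.06041686e+00 1.72024791e-03] [-0.40145773 -0.65648053 -1.63012574]
side post_top [563.3 -12.3 129. ] 0.65
side post_center [561.9 -18.2  72.7] 0.86
side tray_bottom [562.  -20.8 161.1] 0.88
side tray_hub [564.7 -15.6 193. ] 0.83
scene post_top [560.6 -18.6 126.2] 0.85
scene post_center [563.5 -20.8  64.4] 0.56
scene tray_bottom [556.7 -18.5 157. ] 0.65
scene tray_bottom [560.3 -23.4 157.2] 0.58
scene tray_hub [559.  -18.4 189.7] 0.63
scene tray_hub [372.4   2.9  -1.8] 0.59
```

View pics/v.png

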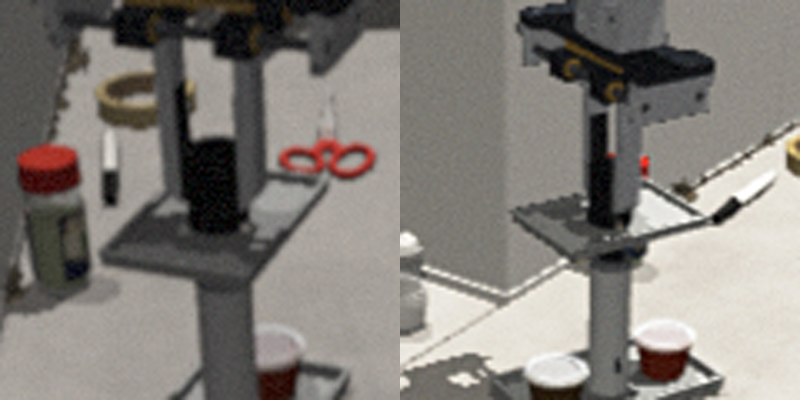

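The side view shows the post axis at about (226,300) under the hub at (215,190), which fits the camera's perspective. The scene view shows them in line as well. From here I go by the wrist force.

Request:
send_rows --increments '[[[0,0,0.005,0,0,0,0.03],[0,0,0.01,0,0,0,0.03],[0,0,0.014,0,0,0,0.03],[0,0,0.017,0,0,0,0.03],[0,0,0.019,0,0,0,0.03],[0,0,0.019,0,0,0,0.03],[0,0,0.019,0,0,0,0.03],[0,0,0.019,0,0,0,0.03]]]'

```text
clock: 23.9
position: [562.0, -18.0, 156.3]
eef_rot: [2.371, 2.061, 0.0]
wrist_force: [0.1, -0.5, -2.0]
grip_width: 34.4
gripper_force: 30.0
```

Request:
send_rows --increments '[[[0,0,0.001,0,0,0,0.03],[0,0,0.002,0,0,0,0.03],[0,0,0.003,0,0,0,0.03],[0,0,0.004,0,0,0,0.03],[0,0,0.005,0,0,0,0.03],[0,0,0.006,0,0,0,0.03],[0,0,0.006,0,0,0,0.03],[0,0,0.006,0,0,0,0.03]]]'

```text
clock: 24.7
position: [562.6, -18.1, 152.7]
eef_rot: [2.369, 2.059, 0.003]
wrist_force: [-1.6, -0.1, 7.4]
grip_width: 34.2
gripper_force: 30.0
```

Request:
send_rows --increments '[[[0,0,0,0,0,1,0.03],[0,0,0,0,0,2,0.03],[0,0,0,0,0,3,0.03],[0,0,0,0,0,4,0.03],[0,0,0,0,0,5,0.03],[0,0,0,0,0,5,0.03],[0,0,0,0,0,5,0.03],[0,0,0,0,0,5,0.03]]]'

```text
clock: 25.5
position: [562.8, -18.5, 152.9]
eef_rot: [2.456, 1.953, 0.004]
wrist_force: [-2.2, -0.6, 7.1]
grip_width: 34.3
gripper_force: 30.0
```

```bash
python3 - <<'E'
from h import *
s=observe();print(s['position'],s['wrist_force'],s['moment'],s['clock'])
E
```

```text
[562.84781981 -18.54390799 152.89144414] [-2.19149318 -0.57557644  7.07958322] [-0.29094086  0.4333924  -0.01042549] 25.5
```

Request:
send_rows --increments '[[[0,0,0,0,0,-2,0.03],[0,0,0,0,0,-4,0.03],[0,0,0,0,0,-6,0.03],[0,0,0,0,0,-7,0.03],[0,0,0,0,0,-8,0.03],[0,0,0,0,0,-9,0.03],[0,0,0,0,0,-10,0.03],[0,0,0,0,0,-10,0.03]]]'

```text
clock: 26.3
position: [561.5, -17.8, 149.1]
eef_rot: [-2.278, -2.162, 0.001]
wrist_force: [0.4, -0.0, -2.1]
grip_width: 34.1
gripper_force: 30.0
```

```bash
python3 - <<'E'
from h import *
s=observe();print(s['position'],s['wrist_force'],s['moment'],s['clock'])
E
```

```text
[561.45162194 -17.82785448 149.06439486] [ 0.40035432 -0.03252439 -2.12013912] [-0.06338303  0.00793245 -0.02801313] 26.3
```

It dropped over the key. I press down gently until it is home.

Request:
send_rows --increments '[[[0,0,0.002,0,0,0,0.03],[0,0,0.004,0,0,0,0.03],[0,0,0.005,0,0,0,0.03],[0,0,0.006,0,0,0,0.03],[0,0,0.007,0,0,0,0.03],[0,0,0.008,0,0,0,0.03],[0,0,0.008,0,0,0,0.03],[0,0,0.008,0,0,0,0.03]]]'

```text
clock: 27.1
position: [562.7, -18.4, 145.0]
eef_rot: [2.277, 2.16, 0.003]
wrist_force: [-1.2, -1.2, 8.2]
grip_width: 34.3
gripper_force: 30.0
```

```bash
python3 - <<'E'
from h import *
s=observe();print(s['position'],s['wrist_force'],s['moment'],s['clock'])
E
```

```text
[562.66509484 -18.36159203 144.96467535] [-1.19075657 -1.20431693  8.20070694] [-0.25822291  0.56205177  0.01444371] 27.1
```

Request:
send_rows --increments '[[[0,0,0.003,0,0,0,0.03],[0,0,0.003,0,0,0,0.03],[0,0,-0.001,0,0,0,0.03],[0,0,-0.002,0,0,0,0.06],[0,0,-0.002,0,0,0,0.07],[0,0,-0.002,0,0,0,0.07],[0,0,-0.002,0,0,0,0.07],[0,0,-0.002,0,0,0,0.07]]]'

```text
clock: 27.9
position: [561.7, -17.9, 143.5]
eef_rot: [-2.278, -2.162, 0.001]
wrist_force: [0.1, -0.1, 0.0]
grip_width: 68.8
gripper_force: 0.0
```

Request:
send_rows --increments '[[[0,0,-0.02,0,0,0,0.07],[0,0,-0.05,0,0,0,0.07],[0,0,-0.09,0,0,0,0.07],[0,0,-0.12,0,0,0,0.07],[0,0,-0.12,0,0,0,0.07],[0,0,-0.12,0,0,0,0.07],[0,0,-0.12,0,0,0,0.07],[0,0,-0.12,0,0,0,0.07]]]'

```text
clock: 28.7
position: [561.0, -17.8, 261.6]
eef_rot: [-2.277, -2.16, 0.004]
wrist_force: [-0.0, -0.7, 0.7]
grip_width: 70.0
gripper_force: 0.0
```

```bash
python3 - <<'E'
from h import *
s=observe();print(s['position'],s['wrist_force'],s['clock'])
for c in('side','scene','wrist'): pts(c,['tray_bottom','tray_hub','post_window','button_out','post_foot','brown_pot','red_pot','cup'])
# hub/tray level: project rim corners for a level tray and compare with mask hull
for c in('side','scene'):
    k=calibration(c);f=210/np.tan(np.radians(k['fov_y']/2));m=masks_of(c,'tray')[0]['region']
    P=[]
    for z in(128,136):
        for sx in(-45,45):
            for sy in(-65,65):
                a=np.radians(-6);q=np.array(k['view'])@[562+sx*np.cos(a)-sy*np.sin(a),-18+sx*np.sin(a)+sy*np.cos(a),z,1];P.append([k['cx']+f*q[0]/q[2],k['cy']+f*q[1]/q[2]])
    hp=cv2.fillConvexPoly(np.zeros((420,560),np.uint8),cv2.convexHull(np.float32(P).round().astype(int)),1)>0
    lo=lambda M:(np.where(M.any(0))[0][[0,-1]],np.where(M.any(1))[0][-1])
    print(c,lo(m),lo(hp),'outside',(m&~hp).sum(),'in',(m&hp).sum(),hp.sum())
E
```

```text
[561.03805765 -17.83976854 261.63061025] [-0.01823763 -0.68363602  0.73768985] 28.7
side tray_bottom [563.  -21.2 127.9] 0.77
side tray_hub [561.7 -21.1 160.1] 0.6
side tray_hub [569.  -20.    8.6] 0.16
side post_window [547.2 -15.2  37.2] 0.87
side post_window [560.8 -19.7 129.1] 0.32
side button_out [548.4 -10.9  34. ] 0.79
side button_out [564.8 -18.6  67.9] 0.69
side post_foot [564.3 -19.3  10.3] 0.63
side brown_pot [558.5  34.7   8.3] 0.91
side red_pot [550.6 -72.3   5.5] 0.64
side red_pot [548.4 -13.3  35.1] 0.39
side cup [374.8   1.4   1.1] 0.97
scene tray_bottom [558.7 -26.4 126.2] 0.9
scene tray_bottom [548.4 -16.7  30.8] 0.69
scene tray_hub [559.8 -17.6 156.2] 0.88
scene post_window [544.1 -19.8  31.5] 0.94
scene button_out [548.4 -21.5  33.3] 0.97
scene post_foot [561.9 -20.8   6.8] 0.87
scene brown_pot [562.3  26.9   8.4] 0.77
scene red_pot [555.  -77.2   6.2] 0.84
scene cup [373.9   5.5  -2.4] 0.56
wrist tray_bottom [559.5 -21.  128.5] 0.66
wrist tray_bottom [564.9 -22.9 127.7] 0.24
wrist tray_hub [562.4 -13.3 157.1] 0.72
wrist brown_pot [560.7  36.2   6.1] 0.92
wrist brown_pot [562.8 -24.6 127.2] 0.49
wrist cup [376.2   0.8   2.7] 0.97
side (array([217, 281]), np.int64(213)) (array([217, 283]), np.int64(216)) outside 219 in 1615 1734Traceback (most recent call last):
  File "<stdin>", line 6, in <module>
IndexError: list index out of range
```

```bash
python3 -c "
from bench import *
print(close_job())"
```

```text
the job is handed in; nothing more can be done
None
```

The condiment stand is assembled and handed in, about 29 s into the 58 s allowed: the post is locked on the button (an upward pull met 13 N with almost no lift), the tray sits over the key at the shoulder height of 128 mm, and the pots and cup still read where they started to within camera error (no picture viewed after the tray was set down).

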